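Balance the centrifuge rotor with two rings

ROBOT

A 7-joint arm with a two-finger parallel gripper is mounted at the origin on a cart in front of the work surface, level with it; the furniture and walls round the work are solid. World frame = base frame: x ahead of the robot, y to its left, z up, the work surface at z = 0. Lengths are in mm, angles in rad, forces in N, time in s.
With the tool pointing down it reaches from about 350 to 900 mm from the base axis. Payload 8.1 kg.
Tool frame: the origin (TCP) lies at the very end of the fingers, on their centre line; the grasp point (between the pads) lies 19 mm behind it; z points along the fingers, y is the direction in which the jaws open and shut (so a half turn about z gives the same grasp; the last joint's range is limited). The gripper opens to 92 mm and grips with 3 to 60 N. Pads are 19 mm wide; open, the fingers measure 130 mm over their backs; the gripper's body (75 mm by 190 mm) begins 47 mm behind the grasp point.
Start: joints at [-1.203, 0.434, 0.025, 1.573, -0.012, 1.134, -0.075], TCP at [283.527, 557.004, 226.742] pointing down, gripper open.
Joint ranges: [-2.62, 2.62], [-0.44, 2.09], [-1.27, 1.32], [0.08, 2.57], [-1.32, 4.46], [0.12, 2], [-2.74, 2.74]. Speed limits (rad/s): [2.22, 2.22, 3.01, 3.01, 3.14, 3.14, 3.14].

INTERFACE

Orientations are given as a rotation vector (axis times angle).
In Python, from rig import state, read_camera, camera_info, job_done, regions_of, landmark_of gives the robot as it stands.
- The arm moves only by the tool apply_moves, never from a script. Its argument "rows" is text: rows parted by semicolons, each of 7 numbers parted by spaces: the opening, from -1 (shut) to 1 (fully open), then the shift along the world's x, y, z in mm, then the turn, a rotation vector about the world's x, y, z in degrees. A call has 1 to 20 rows; each row is the pose to reach, as a shift and turn from the pose commanded when the call began; what a row does not reach only later rows make up. A row lasts 1/10 s, in which the tool goes at most 50 mm and 8.59 degrees, less where a joint would pass 70% of its speed; a pose out of reach is approached as far as the arm can. A call with a gripper value outside its range is refused whole. The fingers move at their own pace and stop on an object; "grip_force" is the grip in N (left out, the last holds). Time passes only in rows, so rows that repeat a pose let the fingers close. It gives the time, the measured TCP pose, the force and the opening at its end, in the units of the state.
- state(): the state, without advancing time (a new reading comes with each control period).
- read_camera(name): name is "scene" or "top"; returns the picture (420x560x3 uint8, red, green, blue); there is no depth.
- camera_info(name): a dict with "fx", "fy", "cx", "cy" (pixels), "position" and "rotation" of the camera in the world. Camera axes: x right, y up, looking along -z (the intrinsics and any distortion apply to the point x, -y, -z); pixel columns grow to the right and rows downward; lengths in mm; the calibration is good to about 2 mm. A picture is of the moment at which its call begins. camera_info takes no time and is no camera call.
- job_done(): hands the job in, once; it reports no verdict.
Trained networks look in the newest picture that a camera, given by its name, has taken for a name from the list of things; names that differ only in an ending like _2 or _b are one class to them, and where a whole thing is asked for, a point or a joint stands for the part that bears it (a point fixed in the world has none). Each returns a list of dicts, best first, with "conf" (0 to 1); they miss things now and then, are a little off and sometimes report something else, mostly with a low value. They report only what shows in the picture. A call takes as long as a camera call.
- regions_of(camera, query): "pixels" (420x560 bool, what is visible of it) and "xy" ([column, row] in pixels, amid what is visible of it).
- landmark_of(camera, query): "xy" ([column, row] in pixels: a listed point, or the origin of a listed thing).
The state is a dict: "clock": time; "joints": joint angles; "joint_vel": joint speeds; "joint_efforts": joint torques, N m; "tcp_pos": TCP position; "orientation": TCP orientation; "ft_force": force on the tool from outside, world axes, zero at the start; "wrist_torque": the same for the moment, N m; "gripper_width": opening from 0.0 (shut) to 1.0 (fully open).
Only numpy, scipy, OpenCV 4.12 (cv2) and the standard library are available. Lean on these libraries where they do the work, as an engineer would, in place of code of your own. Each camera call takes 0.05 s, during which the arm holds its last target.

TASK

Balance the four-cup centrifuge rotor: look how high the stack of weights in each cup is, then drop the two loose brass rings into the cups where they are needed, so that any two cups opposite each other across the hub hold equally high stacks. Each ring must end lying flat, fully down on the stack in its cup; leave the weights already in the cups in place and do not disturb the other things on the bench.

Things in the scene. Friction and masses are not known exactly. Their poses are not given: they have to be found in the camera images.
- hub (a point): point on the rotor's axis, level with the cup rims (50 mm above the bench). The rotor is a grey disc 128 mm across, 8 mm thick, fixed to the bench, with four aluminium cups (tubes) standing upright on it in a cross, 42 mm from this axis; a steel hub 39 mm high stands in the middle, lower than the rims. z axis up.
- cup0 (a point): centre of the mouth (rim plane, 50 mm above the bench) of one of the rotor's four cups. Its opposite partner across the hub is cup2, 84 mm away. Each cup: straight bore 35.4 mm across, mouth flared to 41 mm over the top 4 mm, cup floor 42 mm below the rim, rim 45 mm across outside; neighbouring cups are 59 mm apart centre to centre
- cup1 (a point): centre of the mouth (rim plane, 50 mm above the bench) of one of the rotor's four cups. Its opposite partner across the hub is cup3, 84 mm away. Each cup: straight bore 35.4 mm across, mouth flared to 41 mm over the top 4 mm, cup floor 42 mm below the rim, rim 45 mm across outside; neighbouring cups are 59 mm apart centre to centre
- cup2 (a point): centre of the mouth (rim plane, 50 mm above the bench) of one of the rotor's four cups. Its opposite partner across the hub is cup0, 84 mm away. Each cup: straight bore 35.4 mm across, mouth flared to 41 mm over the top 4 mm, cup floor 42 mm below the rim, rim 45 mm across outside; neighbouring cups are 59 mm apart centre to centre
- cup3 (a point): centre of the mouth (rim plane, 50 mm above the bench) of one of the rotor's four cups. Its opposite partner across the hub is cup1, 84 mm away. Each cup: straight bore 35.4 mm across, mouth flared to 41 mm over the top 4 mm, cup floor 42 mm below the rim, rim 45 mm across outside; neighbouring cups are 59 mm apart centre to centre
- red_weight_center (a point): centre (half-way up) of the red balance weight, 34 mm across and 36 mm high (as high as three rings), which stands in one of the cups; which one differs from start to start
- brass_weight_center (a point): centre (half-way up) of the brass weight, 34 mm across and 12 mm high (same as one loose ring), which lies at the bottom of one of the cups; which one differs from start to start
- blue_weight_a_center (a point): centre (half-way up) of a blue weight, 34 mm across and 24 mm high (as high as two rings), which stands in one of the cups; which one differs from start to start
- blue_weight_b_center (a point): centre (half-way up) of the other blue weight, just like the first, in another cup
- ring_a_center (a point): loose brass balance ring: flat disc 34 mm across, 12 mm thick, 80 g, with an 8 mm hole too narrow for fingers; lies flat on the bench. Point: its centre, half-way up (6 mm above its underside); z axis = axis of the disc
- ring_b_center (a point): second loose brass balance ring: flat disc 34 mm across, 12 mm thick, 80 g, with an 8 mm hole too narrow for fingers; lies flat on the bench. Point: its centre, half-way up (6 mm above its underside); z axis = axis of the disc
- flotation_bath: fixed furniture to keep clear of: flotation bath with a tilted control panel, 429x428 mm and 230 mm high (front half 118 mm), left of the work; origin: middle of its underside. The way from the arm's start to the rotor may lead over it
- green_cassette_center (a point): bystander: green embedding cassette, 40x28x11 mm; point 5 mm above the bench at its middle
- moulds_center (a point): bystander: small stack of steel base moulds, 30x39x22 mm; its centre
- marker_center (a point): bystander: marker pen with red cap, 135 mm long, 16 mm thick, lying; its centre

How it is judged:
By the outcome, as a careful person would: the job done as asked, in the order asked, and still so for the second after the job is handed in, with the robot touching nothing.
It also fails if it takes over 54 s, if anything falls off the work surface, if the arm or the gripper's body presses on something with over 40 N, if the wrist force passes 120 N, or if a joint passes its speed limit or range.

## Working session

There is one attempt and no reset: what is moved stays moved. The work goes in short steps, Python scripts to look and compute and a tool call to move; the robot and the scene stay as the last step left them, time stands still between calls to the robot, and variables do not carry over. Pictures are saved under pics/ and viewed, and the job is handed in when it is done.

Besides the shell and the picture viewer there is one more tool, called after "Emit:" as name(argument=value, ...) on one line, values as JSON. apply_moves: Moves the arm, as the interface text tells. Its arguments: {"type":"object","properties":{"rows":{"type":"string"},"grip_force":{"type":"number"}},"required":["rows"]}

```bash
mkdir -p pics; ls
python3 - <<'E'
from rig import *
import cv2
print(state())
for c in ("scene","top"):
    im=read_camera(c); cv2.imwrite(f"pics/{c}0.png",im[:,:,::-1]); print(camera_info(c))
E
```

```text
pics
{'clock': 0.0, 'joints': array([-1.2026102 ,  0.43519618,  0.02498073,  1.57406482, -0.01161436,
        1.13395927, -0.07510586]), 'joint_vel': array([ 0.00109181,  0.00212228,  0.00180648, -0.00047971,  0.00120637,
       -0.00089941, -0.00029796]), 'joint_efforts': array([ 3.50862337e-06, -6.67861247e+01,  9.84785557e-01, -3.14442444e+01,
       -6.05003536e-02,  4.31130175e-02,  2.07894050e-04]), 'tcp_pos': array([283.32287337, 556.555301  , 225.97416844]), 'orientation': array([-7.32781661e-01, -3.05470655e+00,  2.30202145e-03]), 'ft_force': array([-0.03413264,  0.427403  ,  0.09238767]), 'wrist_torque': array([0.0741143 , 0.00436118, 0.02232723]), 'gripper_width': 0.9959606092643216}
{'fx': 396.79952010434135, 'fy': 396.79952010434135, 'cx': 280.76344022117485, 'cy': 204.955744417238, 'position': array([-276.86297692, -511.61146209,  903.5564053 ]), 'rotation': array([ 0.80510912, -0.44963739, -0.93050033])}
{'fx': 519.7228857061037, 'fy': 519.7228857061037, 'cx': 274.9313096366183, 'cy': 201.52195359931505, 'position': array([ 347.3324937 ,   20.19923483, 1433.89049237]), 'rotation': array([ 0.14032378, -0.14673125, -1.56367254])}
```

View pics/scene0.png

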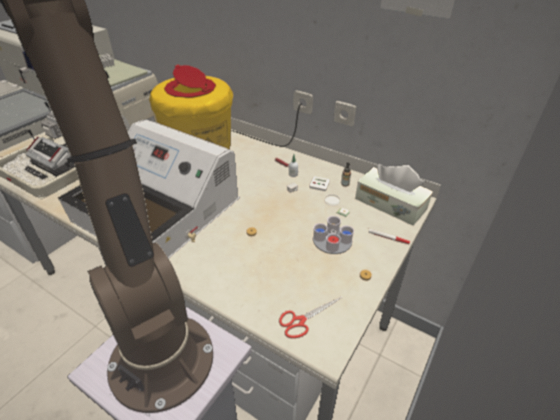

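View pics/top0.png

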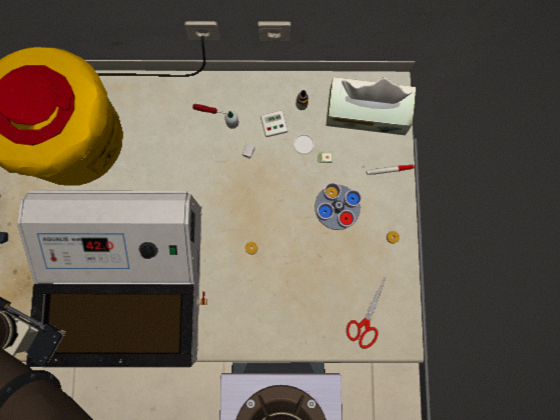

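The top picture shows a brass weight at (332,190) opposite red at (346,218), and blue at (353,198) opposite blue at (325,211). Both rings therefore belong in the brass cup (12+24=36). The rings lie at (251,248) and (393,237). I'll measure them now.

```bash
cat > h.py <<'E'
from rig import *
import numpy as np, cv2
from scipy.spatial.transform import Rotation as R
def ray(c,xy):
    i=camera_info(c); d=np.array([(xy[0]-i['cx'])/i['fx'],-(xy[1]-i['cy'])/i['fy'],-1.])
    return i['position'],R.from_rotvec(i['rotation']).apply(d)
def atz(c,xy,z):
    p,d=ray(c,xy); return (p+d*(z-p[2])/d[2])
def proj(c,P):
    i=camera_info(c); q=R.from_rotvec(i['rotation']).inv().apply(np.array(P)-i['position'])
    return np.array([i['cx']-i['fx']*q[0]/q[2], i['cy']+i['fy']*q[1]/q[2]])
def tri(a,b):
    A=[];B=[]
    for p,d in (a,b):
        d=d/np.linalg.norm(d); M=np.eye(3)-np.outer(d,d); A.append(M);B.append(M@p)
    return np.linalg.lstsq(np.vstack(A),np.hstack(B),rcond=None)[0]
E
python3 - <<'E'
from h import *
np.set_printoptions(precision=1,suppress=True)
for c in("top","scene"):
    read_camera(c)
    for q,z in [("hub",50),("cup0",50),("cup1",50),("cup2",50),("cup3",50),("red_weight_center",26),("brass_weight_center",14),("blue_weight_a_center",20),("ring_a_center",6),("moulds_center",11),("green_cassette_center",5),("marker_center",8),("flotation_bath",0)]:
        for r in landmark_of(c,q)[:4]:
            print(c,q,round(r['conf'],2),np.array(r['xy']),atz(c,r['xy'],z)[:2])
E
```

```text
top hub 0.62 [338.  198.8] [ 611.2 -156.2]
top cup0 0.76 [344.9 217. ] [ 561.3 -173.8]
top cup0 0.72 [332.4 186.6] [ 645.  -141.7]
top cup0 0.69 [325.  209.5] [ 581.7 -120.5]
top cup0 0.61 [354.6 197.8] [ 614.1 -201.4]
top cup1 0.76 [344.9 217. ] [ 561.3 -173.8]
top cup1 0.72 [332.4 186.6] [ 645.  -141.7]
top cup1 0.69 [325.  209.5] [ 581.7 -120.5]
top cup1 0.61 [354.6 197.8] [ 614.1 -201.4]
top cup2 0.76 [344.9 217. ] [ 561.3 -173.8]
top cup2 0.72 [332.4 186.6] [ 645.  -141.7]
top cup2 0.69 [325.  209.5] [ 581.7 -120.5]
top cup2 0.61 [354.6 197.8] [ 614.1 -201.4]
top cup3 0.76 [344.9 217. ] [ 561.3 -173.8]
top cup3 0.72 [332.4 186.6] [ 645.  -141.7]
top cup3 0.69 [325.  209.5] [ 581.7 -120.5]
top cup3 0.61 [354.6 197.8] [ 614.1 -201.4]
top red_weight_center 0.67 [345.  217.3] [ 564.2 -177.5]
top red_weight_center 0.66 [324.5 209.7] [ 585.2 -121.6]
top brass_weight_center 0.63 [253. 250.] [475.1  74.3]
top brass_weight_center 0.56 [392.7 235.7] [ 515.3 -309.1]
top brass_weight_center 0.39 [331.  192.7] [ 635.3 -141.6]
top blue_weight_a_center 0.58 [353.6 197.8] [ 619.9 -203.4]
top ri
[... 858 characters left out ...]
cene cup3 0.97 [345.2 227.8] [ 623.3 -188. ]
scene cup3 0.71 [332.2 237.8] [ 559.7 -174. ]
scene cup3 0.62 [343.  210.1] [ 699.2 -143.9]
scene cup3 0.6 [319.3 226.3] [ 584.5 -115.5]
scene red_weight_center 0.37 [329.5 244.3] [ 552.4 -170.7]
scene blue_weight_a_center 0.4 [346.5 238.1] [ 612.8 -201.2]
scene blue_weight_a_center 0.38 [296. 187.] [759.7  74.7]
scene blue_weight_a_center 0.2 [333.9 219.4] [ 672.3 -126.5]
scene ring_a_center 0.64 [251.  231.6] [482.8  82. ]
scene moulds_center 0.41 [292.8 190.1] [747.1  80.8]
scene green_cassette_center 0.61 [340.5 210. ] [ 746.4 -116.9]
scene marker_center 0.51 [388.1 234.1] [ 716.7 -303.7]
scene flotation_bath 0.72 [335.3 219.4] [ 696.4 -121.8]
```

Run:
```python
from h import *
a=cv2.imread("pics/top0.png");b=cv2.imread("pics/scene0.png")
cv2.imwrite("pics/t_z.png",cv2.resize(a[170:260,230:420],None,fx=4,fy=4,interpolation=cv2.INTER_CUBIC))
cv2.imwrite("pics/s_z.png",cv2.resize(b[180:290,230:420],None,fx=4,fy=4,interpolation=cv2.INTER_CUBIC))
```

```text
(no output)
```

View pics/t_z.png

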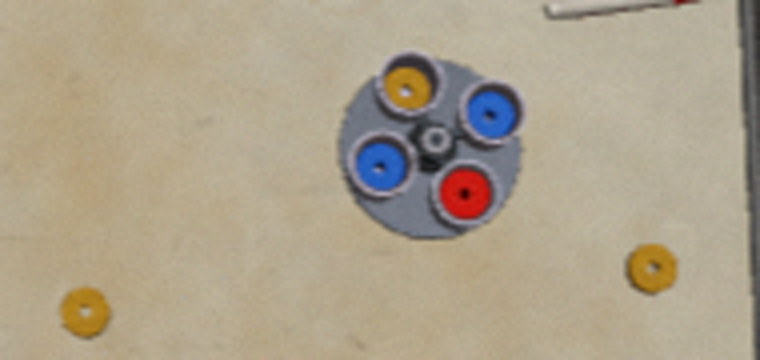

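View pics/s_z.png

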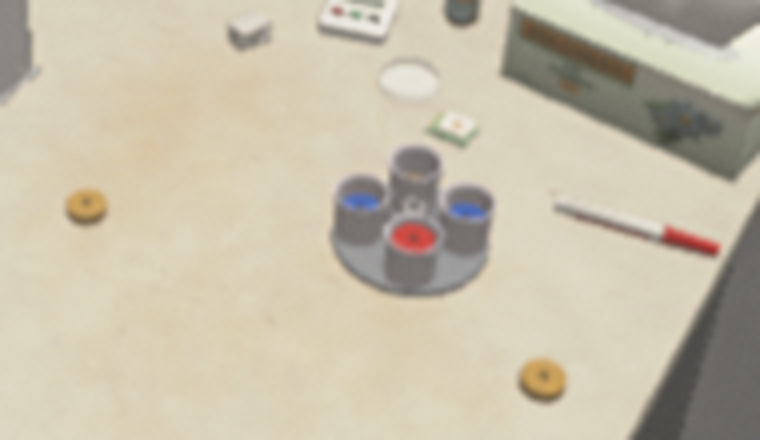

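Run:
```python
from h import *
from scipy.optimize import least_squares
np.set_printoptions(precision=1,suppress=True)
f=lambda x,y,x0,y0:np.array([(x+.5)/4-.5+x0,(y+.5)/4-.5+y0])
T=[f(x,y,230,170) for x,y in [(410,83),(491,112),(464,195),(382,164)]]
S=[f(x,y,230,180) for x,y in [(416,163),(467,203),(413,233),(361,193)]]
for n,c,U in (("top","top",T),("scene","scene",S)):
    print(c,np.array([atz(c,u,50)[:2] for u in U]))
def cups(p): 
    return [[p[0]+42*np.cos(p[2]-k*np.pi/2),p[1]+42*np.sin(p[2]-k*np.pi/2),50] for k in range(4)]
for use in (["top"],["scene"],["top","scene"]):
    def r(p):
        o=[]
        for c,U in (("top",T),("scene",S)):
            if c in use:
                for P,u in zip(cups(p),U): o+=list(proj(c,P)-u)
        return o
    s=least_squares(r,[600,-160,0.5]); print(use,s.x,np.array(cups(s.x))[:, :2].tolist(),np.array(s.fun))
# rings by color
for c,boxes in (("top",[(240,238,263,260),(382,226,404,248)]),("scene",[(243,224,260,240),(356,266,376,284)])):
    im=read_camera(c)
    cv2.imwrite(f"pics/{c}_b.png",im[:,:,::-1])
    hsv=cv2.cvtColor(im,cv2.COLOR_RGB2HSV)
    for x0,y0,x1,y1 in boxes:
        m=(hsv[y0:y1,x0:x1,1]>130); ys,xs=np.nonzero(m)
        u=np.array([xs.mean()+x0,ys.mean()+y0]); print(c,u,m.sum(),atz(c,u,6)[:2],atz(c,u,9)[:2], xs.max()-xs.min()+1,ys.max()-ys.min()+1)
```

```text
top [[ 634.5 -140.7]
 [ 614.6 -195.3]
 [ 557.6 -175.7]
 [ 578.6 -120.8]]
scene [[ 635.3 -141. ]
 [ 614.4 -196.4]
 [ 560.5 -175.9]
 [ 579.  -120.5]]
['top'] [ 596.3 -158.1    0.4] [[634.3505853122493, -140.30741713298067], [614.1549823517487, -196.16560920058893], [558.2967902841405, -175.97000624008825], [578.4923932446411, -120.11181417248]] [-0.2  0.1  0.3  0.2  0.1 -0.3 -0.3  0. ]
['scene'] [ 597.3 -158.4    0.4] [[635.3626358109344, -140.655320685691], [615.0878956426618, -196.48483717212522], [559.2583791562275, -176.21009700385258], [579.5331193245001, -120.38058051741834]] [-0.1 -0.1  0.1 -0.1 -0.1  0.3  0.  -0.1]
['top', 'scene'] [ 596.6 -158.3    0.4] [[634.6543292835185, -140.50591635673945], [614.433853816347, -196.35510947429054], [558.5846606987958, -176.13463400711905], [578.8051361659673, -120.28544088956797]] [-0.1 -0.1  0.4  0.1  0.2 -0.4 -0.2 -0.1 -0.2  0.   0.  -0.  -0.2  0.4
 -0.1  0. ]
top [250.8 247.5] 112 [482.6  80.8] [482.3  80.6] 12 12
top [392.7 236.6] 114 [ 513.8 -310.8] [ 513.4 -310.1] 12 12
scene [251.3 231. ] 29 [485.6  82.8] [483.   80.8] 8 5
scene [365.4 274.3] 53 [ 517.1 -309.2] [ 514.5 -309.8] 10 8
```

Emit:
apply_moves(rows="0 0 0 50 0 0 0; 0 0 0 100 0 0 0;0 15 -40 110 0 0 0;0 35 -85 110 0 0 0;0 55 -130 110 0 0 0;0 73 -175 110 0 0 0;0 92 -220 110 0 0 0;0 111 -265 110 0 0 0;0 130 -310 110 0 0 0;0 149 -355 110 0 0 0;0 168 -400 110 0 0 0;0 185 -440 110 0 0 0;0 199.5 -476.3 90 0 0 0;0 199.5 -476.3 50 0 0 0;0 199.5 -476.3 0 0 0 0;0 199.5 -476.3 -50 0 0 0;0 199.5 -476.3 -100 0 0 0;0 199.5 -476.3 -130 0 0 0;0 199.5 -476.3 -130 0 0 0", grip_force=20)

```text
clock: 3.5
tcp_pos: [480.3, 80.0, 93.5]
orientation: [-0.732, -3.049, 0.006]
ft_force: [-1.0, -0.2, 0.4]
gripper_width: 0.5
```

Run:
```python
from h import *
for c in("top","scene"):
    im=read_camera(c); cv2.imwrite(f"pics/{c}1.png",im[:,:,::-1])
    P=proj(c,[483,80.7,12]).astype(int); z=im[max(P[1]-50,0):P[1]+50,P[0]-65:P[0]+65]
    cv2.imwrite(f"pics/{c}1z.png",cv2.resize(z,None,fx=5,fy=5,interpolation=cv2.INTER_CUBIC)[:,:,::-1])
s=state();print(s['tcp_pos'],s['joints'],s['clock'],s['orientation'])
```

```text
[483.33306976  80.61668965  97.36544773] [-0.50379749  0.38457796  0.29672334  2.06460151 -0.16787842  0.71499608
  0.99928731] 3.6 [-7.33277747e-01 -3.05461949e+00  4.11289605e-04]
```

View pics/top1z.png

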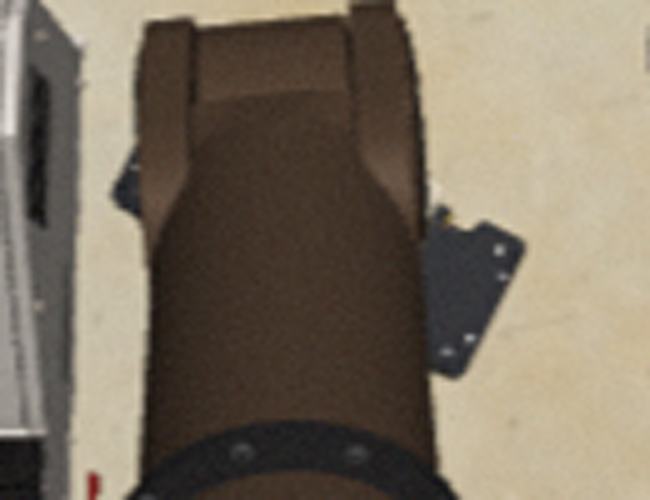

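View pics/scene1z.png

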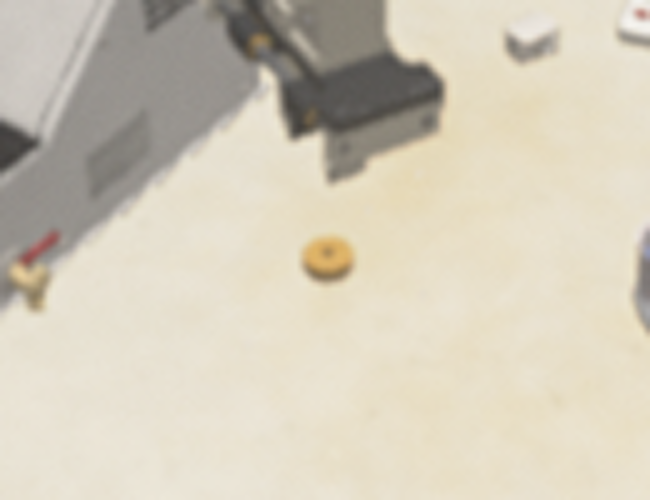

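Emit:
apply_moves(rows="0 0 0 0 0 0 -8; 0 0 0 0 0 0 -16;0 0 0 -10 0 0 -24;0 0 0 -20 0 0 -32;0 0 0 -50 0 0 -40;0 0 0 -70 0 0 -40;0 0 0 -80 0 0 -40;0 0 0 -90 0 0 -40;0 0 0 -91 0 0 -40;0 0 0 -91 0 0 -40;-1 0 0 -91 0 0 -40;-1 0 0 -91 0 0 -40;-1 0 0 -91 0 0 -40;-1 0 0 -91 0 0 -40;-1 0 0 -91 0 0 -40;-1 0 0 -91 0 0 -40", grip_force=20)

```text
clock: 5.2
tcp_pos: [483.5, 80.8, 6.3]
orientation: [1.733, 2.62, 0.001]
ft_force: [-0.3, -0.5, 5.7]
gripper_width: 0.356
```

```bash
cat > snap.py <<'E'
from h import *
import sys
tag=sys.argv[1]; P=[float(v) for v in sys.argv[2:5]]; cams=sys.argv[5:] or ["scene"]
for c in cams:
    im=read_camera(c)
    x,y=proj(c,P).astype(int); z=im[max(y-40,0):y+40,max(0,x-50):x+50]
    cv2.imwrite(f"pics/{c}{tag}.png",cv2.resize(z,None,fx=7,fy=7,interpolation=cv2.INTER_CUBIC)[:,:,::-1])
s=state();print(s['tcp_pos'],s['orientation'],s['ft_force'],s['gripper_width']*92,s['clock'])
E
python3 snap.py 2 483 80 12
```

```text
[483.51921127  80.79903408   6.27111067] [1.73324563e+00 2.61945735e+00 1.42960899e-03] [-0.72738803  0.19352098  7.01665567] 32.34187171213375 5.25
```

View pics/scene2.png

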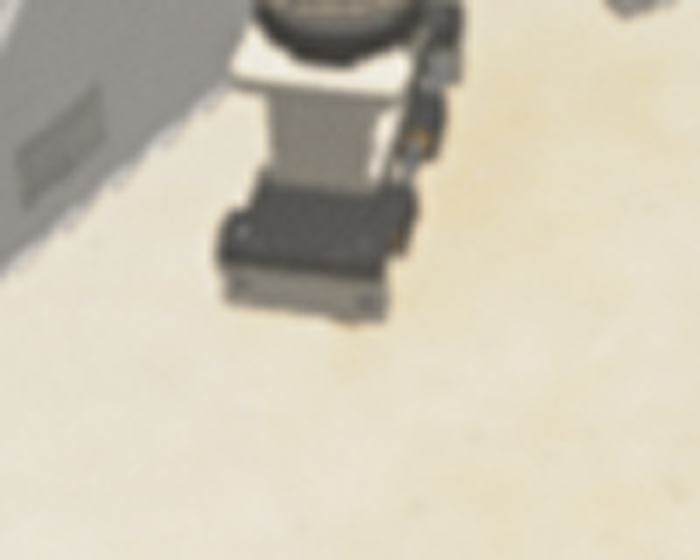

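Emit:
apply_moves(rows="-1 0 0 10 0 0 0;-1 0 0 40 0 0 0;-1 0 0 80 0 0 0;-1 0 0 120 0 0 0;-1 0 0 120 0 0 0;-1 0 0 120 0 0 0")

```text
clock: 5.85
tcp_pos: [483.3, 81.1, 126.8]
orientation: [1.733, 2.62, 0.003]
ft_force: [-0.7, 0.5, -1.5]
gripper_width: 0.362
```

```bash
python3 snap.py 3 483 80 125
```

```text
[482.54142543  80.8978772  125.77968781] [-1.73273891e+00 -2.62012546e+00 -3.17993601e-04] [-0.05442385 -0.10109575 -1.76038053] 33.4025441577274 5.9
```

View pics/scene3.png

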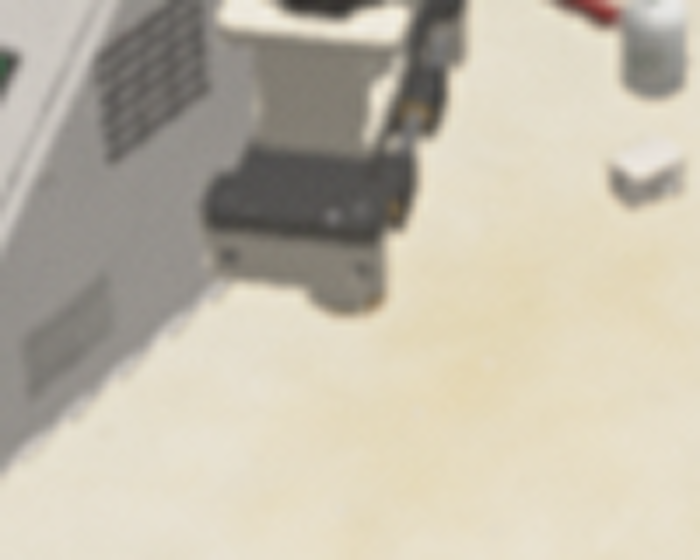

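Emit:
apply_moves(rows="-1 19 -28 0 0 0 -8;-1 38 -55 0 0 0 -16;-1 57 -83 0 0 0 -24;-1 76 -110 0 0 0 -32;-1 95 -138 0 0 0 -40;-1 114 -166 0 0 0 -48;-1 133 -194 0 0 0 -55;-1 151.8 -221.2 -15 0 0 -60;-1 151.8 -221.2 -35 0 0 -60;-1 151.8 -221.2 -45 0 0 -60;-1 151.8 -221.2 -45 0 0 -60;-1 151.8 -221.2 -45 0 0 -60")

```text
clock: 7.1
tcp_pos: [634.3, -139.6, 80.4]
orientation: [-2.81, -1.403, 0.001]
ft_force: [0.8, -0.4, 0.3]
gripper_width: 0.358
```

```bash
python3 snap.py 4 635 -140 60 scene top
```

```text
[ 635.07445497 -139.87526018   81.46417087] [2.81038648e+00 1.40367980e+00 1.23657020e-03] [ 0.30246146  0.42303546 -0.5400536 ] 32.66860000985476 7.2
```

View pics/scene4.png

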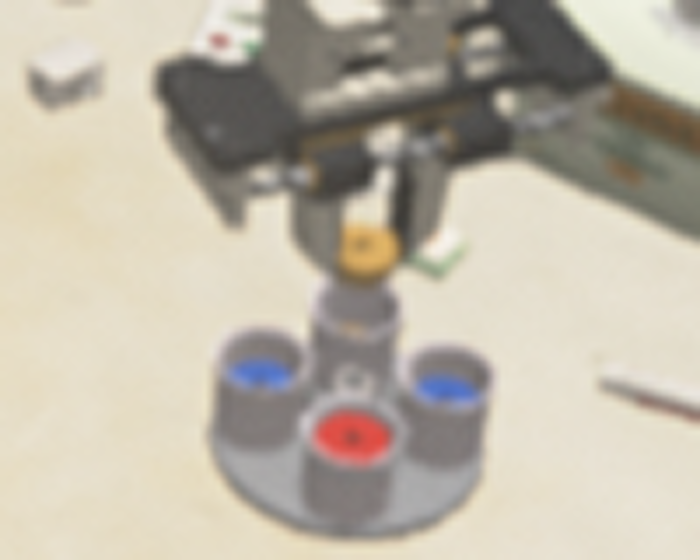

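View pics/top4.png

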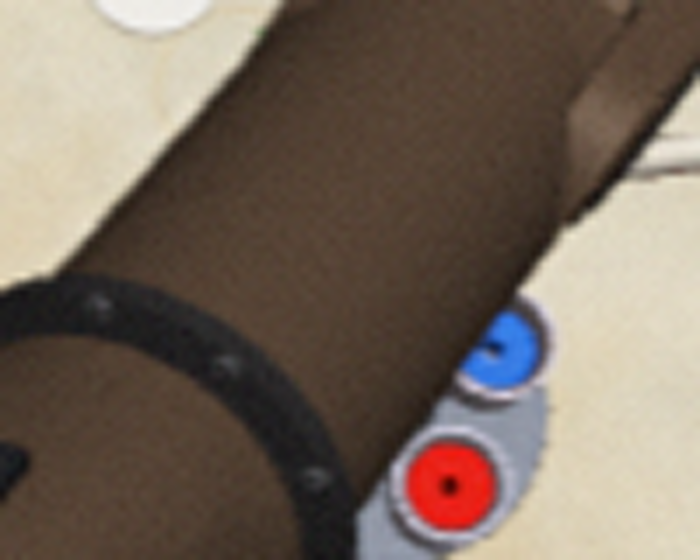

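Run:
```python
from h import *
c="scene";x,y=proj(c,[635,-140,60]).astype(int)
g=lambda X,Y:np.array([(X+.5)/7-.5+x-50,(Y+.5)/7-.5+y-40])
print("rim",atz(c,g(357,300),50), "predicted rim zoom",(proj(c,[634.8,-140.5,50])-[x-50,y-40])*7)
for z in(86,87,88,89):print(atz(c,g(368,246),z))
print("expected ring top zoom",(proj(c,[635.07,-139.9,87.5])-[x-50,y-40])*7)
im=read_camera(c)[y-40:y+40,x-50:x+50]; cv2.imwrite("pics/z5.png",cv2.resize(im[10:60,25:75],None,fx=12,fy=12,interpolation=cv2.INTER_CUBIC)[:,:,::-1])
```

```text
rim [ 639.34711599 -138.73496292   50.        ] predicted rim zoom [352.99789783 303.7868133 ]
[ 637.02713547 -141.8161586    86.        ]
[ 635.90930421 -142.26847639   87.        ]
[ 634.79147294 -142.72079417   88.        ]
[ 633.67364167 -143.17311196   89.        ]
expected ring top zoom [359.60969227 241.32905624]
```

View pics/z5.png

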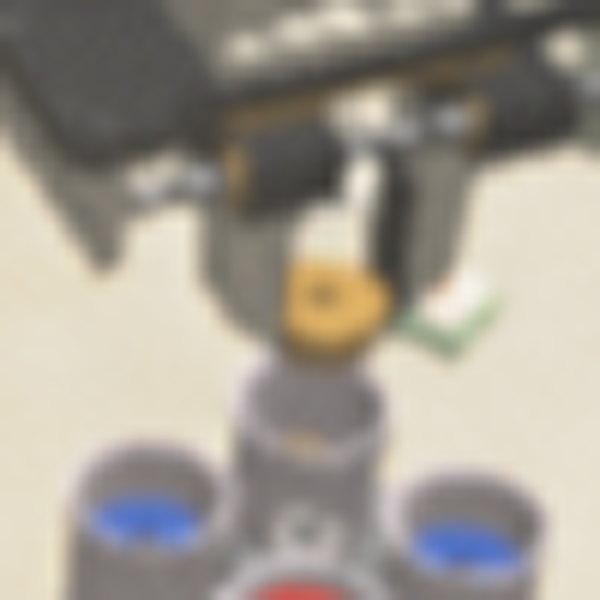

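Emit:
apply_moves(rows="-1 0 0 -15 0 0 0;-1 0 0 -22 0 0 0;-1 0 0 -26 0 0 0;-1 0 0 -29 0 0 0;-1 0 0 -29.5 0 0 0;-1 0 0 -29.5 0 0 0")

```text
clock: 7.85
tcp_pos: [635.0, -140.6, 51.2]
orientation: [2.811, 1.402, 0.0]
ft_force: [1.2, 0.8, -0.7]
gripper_width: 0.358
```

```bash
python3 snap.py 6 635 -140 60
```

```text
[ 634.99544965 -140.60574248   51.32140049] [2.81096687e+00 1.40213317e+00 2.60196308e-04] [ 0.65085937  0.53449184 -1.96090016] 32.507158768131966 7.9
```

View pics/scene6.png

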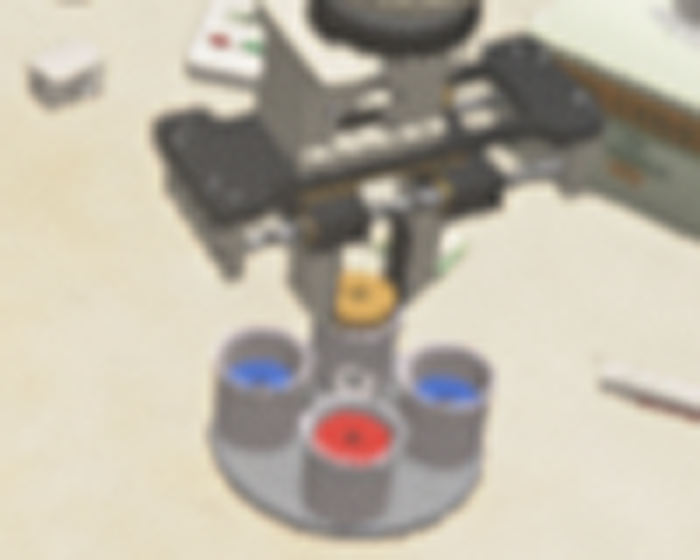

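The ring sits centred in the mouth with no contact force, so I'll release it.

Emit:
apply_moves(rows="0 0 0 0 0 0 0;0 0 0 0 0 0 0;0 0 0 0 0 0 0;0 0 0 20 0 0 0;0 0 0 60 0 0 0;0 -30 -40 80 0 0 0;0 -60 -80 80 0 0 0;0 -60 -80 80 0 0 0")

```text
clock: 8.7
tcp_pos: [570.4, -227.8, 133.3]
orientation: [2.815, 1.388, -0.002]
ft_force: [-0.7, -0.4, -0.1]
gripper_width: 0.5
```

```bash
python3 snap.py 7 615 -140 40 scene top
```

```text
[ 573.74518899 -222.26971773  131.83043642] [2.81371921e+00 1.39660992e+00 7.63429333e-04] [ 0.15357537  0.71659388 -0.68705654] 45.9561539866827 8.8
```

View pics/scene7.png

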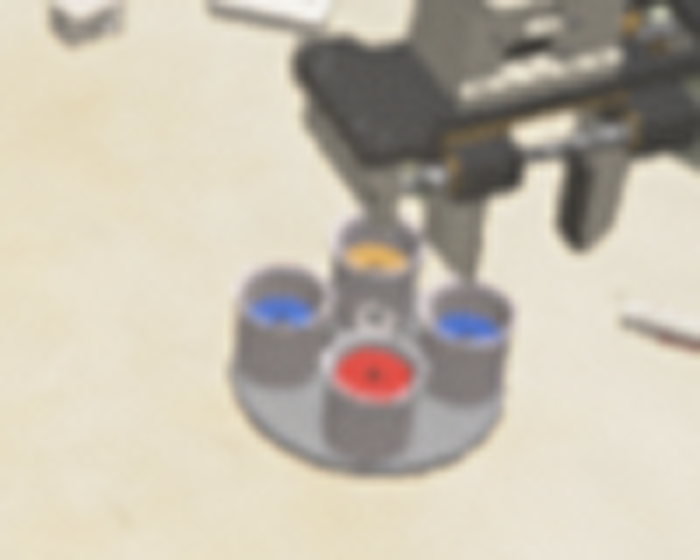

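View pics/top7.png

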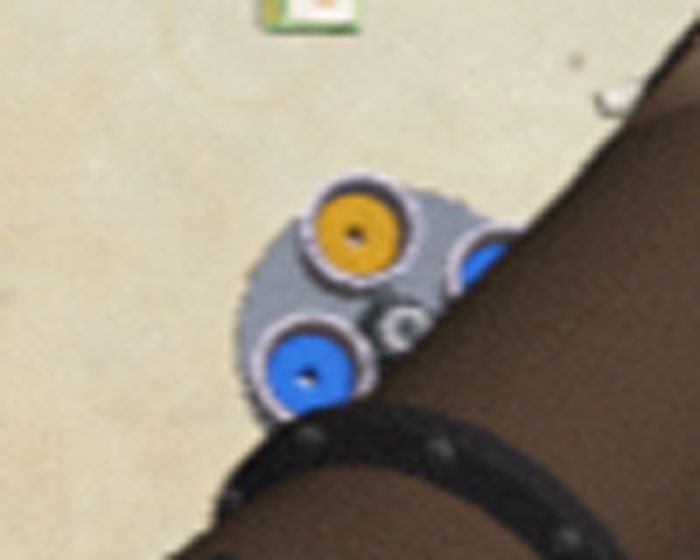

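The brass stack is now level with the two blues and lies flat. Next is ring B.

Emit:
apply_moves(rows="0 -20 -30 0 0 0 0;0 -40 -60 0 0 0 0;0 -60.8 -89.5 -10 0 0 0;0 -60.8 -89.5 -50 0 0 0;0 -60.8 -89.5 -85 0 0 0;0 -60.8 -89.5 -105 0 0 0;0 -60.8 -89.5 -115 0 0 0;0 -60.8 -89.5 -122 0 0 0;0 -60.8 -89.5 -125.5 0 0 0;0 -60.8 -89.5 -125.5 0 0 0;0 -60.8 -89.5 -125.5 0 0 0;-1 -60.8 -89.5 -125.5 0 0 0;-1 -60.8 -89.5 -125.5 0 0 0;-1 -60.8 -89.5 -125.5 0 0 0;-1 -60.8 -89.5 -125.5 0 0 0;-1 -60.8 -89.5 -125.5 0 0 0")

```text
clock: 10.4
tcp_pos: [514.3, -310.1, 6.2]
orientation: [2.811, 1.402, 0.001]
ft_force: [0.1, 1.1, 6.3]
gripper_width: 0.359
```

```bash
python3 snap.py 8 514 -310 20
```

```text
[ 514.33256781 -310.13732126    6.21299118] [2.81085035e+00 1.40199561e+00 9.96486558e-04] [-0.69898169  0.96352354  6.26511358] 32.80192946007353 10.45
```

View pics/scene8.png

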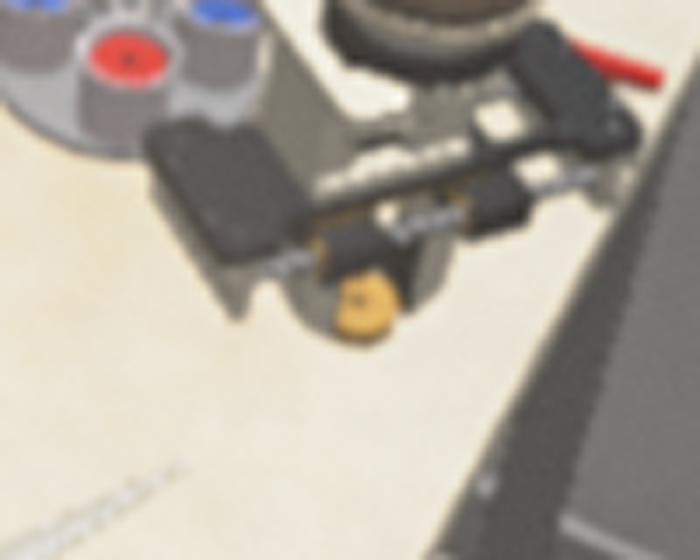

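Emit:
apply_moves(rows="-1 0 0 10 0 0 0;-1 0 0 50 0 0 0;-1 0 0 90 0 0 0;-1 20 28 100 0 0 0;-1 40 56 100 0 0 0;-1 60 84 100 0 0 0;-1 80 112 100 0 0 0;-1 100 140 100 0 0 0;-1 120.8 169.5 95 0 0 0;-1 120.8 169.5 80 0 0 0;-1 120.8 169.5 75 0 0 0;-1 120.8 169.5 75 0 0 0;-1 120.8 169.5 75 0 0 0")

```text
clock: 11.75
tcp_pos: [634.1, -142.2, 81.3]
orientation: [2.812, 1.399, -0.001]
ft_force: [0.1, -0.7, -0.9]
gripper_width: 0.354
```

```bash
python3 snap.py 9 635 -140 60
```

```text
[ 634.42063424 -142.11610556   81.51582013] [2.81211050e+00 1.39875312e+00 2.87402697e-04] [ 0.59210308 -0.35762885 -1.44645763] 32.61900420220789 11.8
```

View pics/scene9.png

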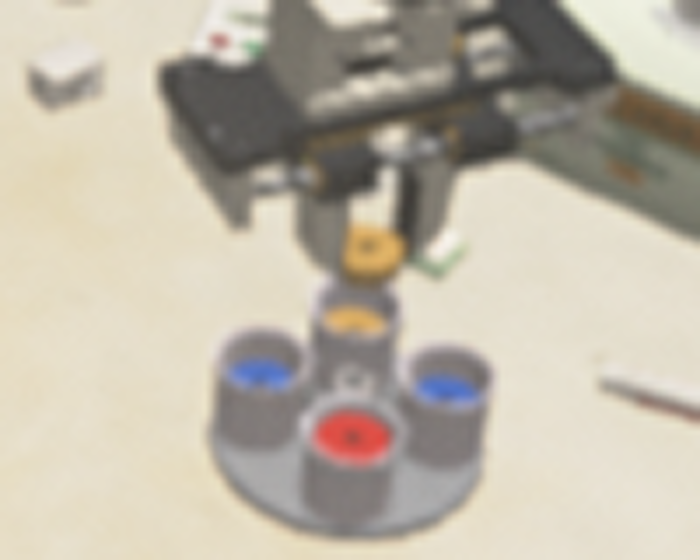

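Emit:
apply_moves(rows="-1 0 0 -5 0 0 0;-1 0 0 -15 0 0 0;-1 0 0 -20 0 0 0;-1 0 0 -20 0 0 0;-1 0 0 -20 0 0 0;-1 0 0 -26 0 0 0;-1 0 0 -29 0 0 0;-1 0 0 -29.5 0 0 0;-1 0 0 -29.5 0 0 0")

```text
clock: 12.7
tcp_pos: [635.0, -140.5, 51.1]
orientation: [2.811, 1.402, 0.0]
ft_force: [1.0, 0.5, -0.7]
gripper_width: 0.355
```

```bash
python3 snap.py 10 635 -140 60
```

```text
[ 634.99899034 -140.45714231   51.26310722] [2.81100382e+00 1.40236295e+00 2.48999440e-04] [ 1.03155831  0.44399923 -1.49184222] 33.14368957275417 12.75
```

View pics/scene10.png

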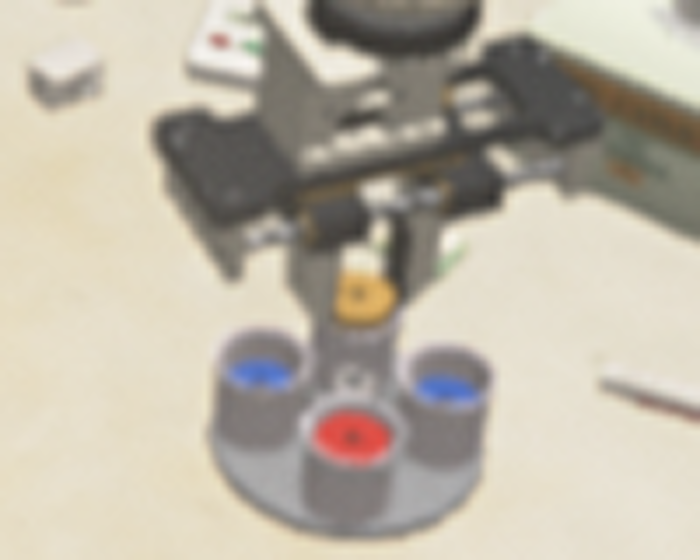

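This matches the first ring's pose, so I'll release it.

Emit:
apply_moves(rows="0 0 0 0 0 0 0;0 0 0 0 0 0 0;0 0 0 0 0 0 0;0 0 0 20 0 0 0;0 0 0 60 0 0 0;0 -30 -40 90 0 0 0;0 -60 -80 120 0 0 0;0 -90 -120 120 0 0 0;0 -110 -160 120 0 0 0;0 -110 -160 120 0 0 0;0 -110 -160 120 0 0 0;0 -110 -160 120 0 0 0")

```text
clock: 13.95
tcp_pos: [525.6, -299.2, 171.0]
orientation: [-2.81, -1.403, -0.001]
ft_force: [0.2, 0.3, -1.0]
gripper_width: 0.499
```

```bash
python3 snap.py 11 610 -150 40 scene top
```

```text
[ 526.06637245 -298.39284089  170.71631998] [-2.80818080e+00 -1.40600163e+00 -2.74145903e-04] [ 0.55682829 -0.22734703 -0.16832246] 45.66398868934292 14.05
```

View pics/scene11.png

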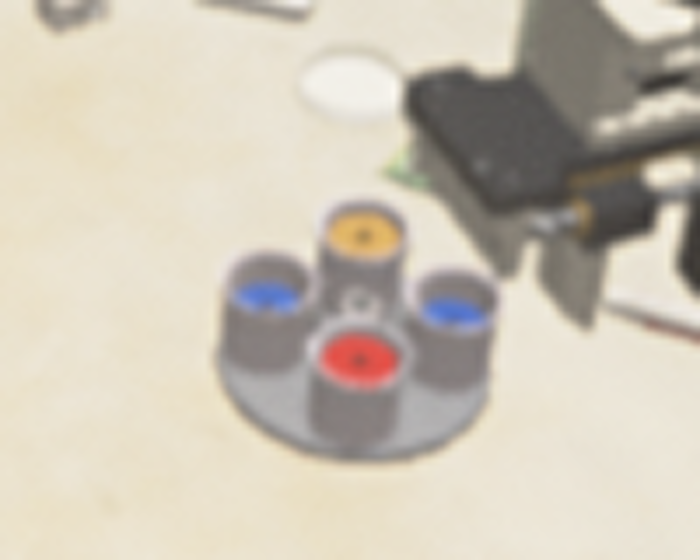

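View pics/top11.png

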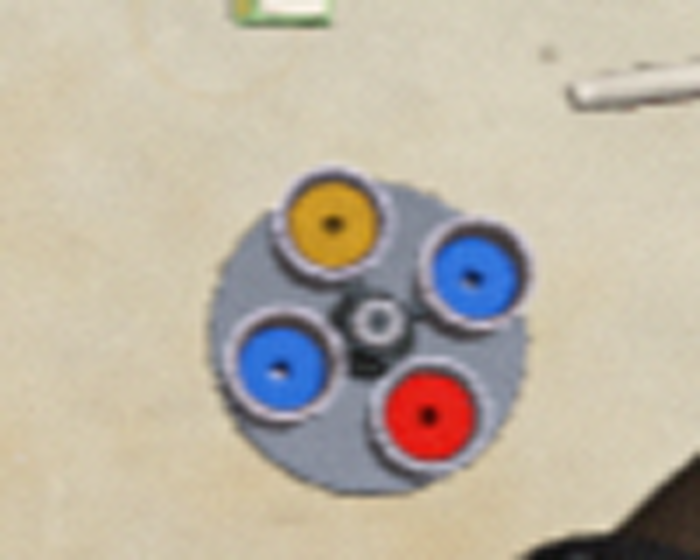

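The brass stack at (364,236) in the scene crop shows the same small step below its rim as the red one at (359,359), and it lies flat. I'll hand the job in.

```bash
python3 -c "
from rig import *
print(job_done())"
```

```text
the job is handed in; nothing more can be done
None
```

I dropped both loose rings into the cup holding the single brass weight, which sits opposite the red weight. That gives 12 + 12 + 12 = 36 mm against the red weight's 36 mm. The two blue weights already faced each other at equal heights, so I left them alone.

- **Final pictures:** in both cameras the top brass ring lies flat. It sits as far below its rim as the red weight does. In the pictures I took, I saw nothing else on the bench moved. Tilt or height differences under about 1 mm can't be seen at this resolution.
- **Forces and clearance:** the highest wrist force I read was about 7 N, while closing on the rings. Neither ring showed contact force going into the cup mouth. The arm was clear of everything at hand-in, at about 14 s on the clock.
- **Disagreements:** the network's landmark for the brass cup was a few mm off from what I saw in the picture. I used rim positions I measured in both images instead; the two cameras' fits agreed to about 1 mm. The gripper read about 32.5 mm on the 34 mm rings, and both still seated normally.

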